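# Comb the glue sticks into the tray's magazine and shut the keeper

## Task

Take the hand comb from its stand and comb the five scattered glue sticks down the tray until they lie parallel, side by side, packed solid against the stop at its closed end; push only until you feel the row go solid, as the sticks are soft, and keep the gripper's fingers off them. Then put the comb back upright in its stand and fold the keeper flap gently down over the row until it is fully shut, with its lip behind the last stick. Leave the glue gun, tape, tags and pot where they are.

Things in the scene. Friction and masses are not known exactly. Their poses are not given: they have to be found in the camera images.
- tray: fixed plywood tray; origin at its underside's centre, on the table. Sticks must lie along its x; -y points to its closed end. Deck at z 18 mm, 200 mm wide, y -182 to +192 mm. Side rails 16 mm high, 12 mm thick, inner faces at x +-60 mm from y -162 to -35 mm, then widening evenly to +-86 mm at y +90 mm, parallel again to the open end.
- throat (a point): point on the deck's centre line at tray y -111 mm, axes as the tray's. The upright face of the wooden stop block (112 mm wide, 22 mm high) lies within 16 mm of it in y, either side: it is clamped by wing nuts wherever last set, does not give, and its place is NOT reported: feel it through the row, or see it. Five sticks side by side take 57 mm in front of it.
- keeper (a joint): aluminium flap on the stop, in rad: 0 shut, level over the sticks; about 1.7 standing open (top 130 mm over the table). Stays where left; about 1 N at its edge turns it. Hinge line along tray x, 10 mm behind the stop's face, 44 mm over the table. Flap 104 mm wide (x +-52), its middle 40 mm solid, 70 mm from hinge to lip. Folds over towards tray +y.
- mouth (a point): point on the deck's centre line at the open end, tray y +192 mm. About the keeper's lip: when shut it hangs to 4 mm over the deck, inner face 58 mm before the stop's face; it drops behind the fifth stick of a solid row (itself taking up some 2 mm of play), but lands on top of a loose one. A thumb tab, 44 mm wide, goes on 15 mm past the lip; shut, its top is 49 mm over the table.
- stand: fixed wooden stand of the comb: foot 150 x 60 mm, block 130 x 39 mm, top 31 mm high; origin at the centre of its underside. Slot along its x axis in the top, 108 mm long, 13 mm wide, 25 mm deep, for the comb's tines.
- comb: hand comb (small rake), 150 g, standing in its stand, origin 7 mm above the stand's underside. Origin: level of the tine tips, mid-head; x along the head. 7 steel tines 6 mm thick, 24 mm long, in line over x +-46.5 mm; wooden head 112 x 20 mm, z 24 to 38 mm; upright wooden grip 46 mm wide (x), 20 mm thick (y), z 38 to 98 mm; grip it across its 20 mm at z about 68 mm.
- stick_1: hot-glue stick, cream-coloured, 110 mm long (along its y axis), 11.3 mm wide, 11.5 mm high, about 12 g; origin at the centre of its underside. It lies loose and askew on the tray's deck; slides, hardly rolls.
- stick_2: hot-glue stick, cream-coloured, 110 mm long (along its y axis), 11.3 mm wide, 11.5 mm high, about 12 g; origin at the centre of its underside. It lies loose and askew on the tray's deck; slides, hardly rolls.
- stick_3: hot-glue stick, cream-coloured, 110 mm long (along its y axis), 11.3 mm wide, 11.5 mm high, about 12 g; origin at the centre of its underside. It lies loose and askew on the tray's deck; slides, hardly rolls.
- stick_4: hot-glue stick, cream-coloured, 110 mm long (along its y axis), 11.3 mm wide, 11.5 mm high, about 12 g; origin at the centre of its underside. It lies loose and askew on the tray's deck; slides, hardly rolls.
- stick_5: hot-glue stick, cream-coloured, 110 mm long (along its y axis), 11.3 mm wide, 11.5 mm high, about 12 g; origin at the centre of its underside. It lies loose and askew on the tray's deck; slides, hardly rolls.
- glue_gun: hot-glue gun lying on its side, 125 x 209 x 30 mm; bystander; origin at the centre of its underside
- tape_roll: roll of brown tape lying flat, 94 mm across, 48 mm high; bystander; origin at the centre of its underside
- tag_stack: stack of cardboard tags, 43 x 73 x 11 mm; bystander; origin at the centre of its underside
- clay_pot: terracotta pot, 95 mm across, 85 mm high; bystander; origin at the centre of its underside

How it is judged:
On the way:
1. the five sticks lie parallel and packed into one row in the closed end of the tray while the keeper still stands open (angle between the y axis of each of stick_1, stick_2, stick_3, stick_4, stick_5 and the x axis of tray, either way round below 0.06 rad and z of stick_1 in the frame of tray between 0.015 and 0.021 m and y of stick_1 in the frame of tray between -0.126 and -0.04 m and x of stick_1 in the frame of stick_2 between -0.0475 and 0.0475 m and x of stick_1 in the frame of stick_3 between -0.0475 and 0.0475 m and x of stick_1 in the frame of stick_4 between -0.0475 and 0.0475 m and x of stick_1 in the frame of stick_5 between -0.0475 and 0.0475 m and z of stick_2 in the frame of tray between 0.015 and 0.021 m and y of stick_2 in the frame of tray between -0.126 and -0.04 m and x of stick_2 in the frame of stick_3 between -0.0475 and 0.0475 m and x of stick_2 in the frame of stick_4 between -0.0475 and 0.0475 m and x of stick_2 in the frame of stick_5 between -0.0475 and 0.0475 m and z of stick_3 in the frame of tray between 0.015 and 0.021 m and y of stick_3 in the frame of tray between -0.126 and -0.04 m and x of stick_3 in the frame of stick_4 between -0.0475 and 0.0475 m and x of stick_3 in the frame of stick_5 between -0.0475 and 0.0475 m and z of stick_4 in the frame of tray between 0.015 and 0.021 m and y of stick_4 in the frame of tray between -0.126 and -0.04 m and x of stick_4 in the frame of stick_5 between -0.0475 and 0.0475 m and z of stick_5 in the frame of tray between 0.015 and 0.021 m and y of stick_5 in the frame of tray between -0.126 and -0.04 m and value of joint keeper above 1 rad), for 0.2 s.
At the end, for the whole second after the job is handed in: Five sticks flat on the deck against the stop, within 0.06 rad of tray x, outermost centre lines at most 47.5 mm apart (solid: 45); keeper shut over them (below 0.06 rad); comb upright in its stand (10 mm along, 7 mm across the slot, head within 4 mm of the block); all at rest (angle between the y axis of each of stick_1, stick_2, stick_3, stick_4, stick_5 and the x axis of tray, either way round below 0.06 rad and z of stick_1 in the frame of tray between 0.015 and 0.021 m and y of stick_1 in the frame of tray between -0.126 and -0.04 m and x of stick_1 in the frame of stick_2 between -0.0475 and 0.0475 m and x of stick_1 in the frame of stick_3 between -0.0475 and 0.0475 m and x of stick_1 in the frame of stick_4 between -0.0475 and 0.0475 m and x of stick_1 in the frame of stick_5 between -0.0475 and 0.0475 m and z of stick_2 in the frame of tray between 0.015 and 0.021 m and y of stick_2 in the frame of tray between -0.126 and -0.04 m and x of stick_2 in the frame of stick_3 between -0.0475 and 0.0475 m and x of stick_2 in the frame of stick_4 between -0.0475 and 0.0475 m and x of stick_2 in the frame of stick_5 between -0.0475 and 0.0475 m and z of stick_3 in the frame of tray between 0.015 and 0.021 m and y of stick_3 in the frame of tray between -0.126 and -0.04 m and x of stick_3 in the frame of stick_4 between -0.0475 and 0.0475 m and x of stick_3 in the frame of stick_5 between -0.0475 and 0.0475 m and z of stick_4 in the frame of tray between 0.015 and 0.021 m and y of stick_4 in the frame of tray between -0.126 and -0.04 m and x of stick_4 in the frame of stick_5 between -0.0475 and 0.0475 m and z of stick_5 in the frame of tray between 0.015 and 0.021 m and y of stick_5 in the frame of tray between -0.126 and -0.04 m and x of comb in the frame of stand between -0.01 and 0.01 m and y of comb in the frame of stand between -0.007 and 0.007 m and z of comb in the frame of stand below 0.011 m and angle between comb's own z axis and vertical below 0.1 rad and linear speed of each of stick_1, stick_2, stick_3, stick_4, stick_5, comb below 0.02 m/s and value of joint keeper below 0.06 rad); the robot touches nothing.
It fails at once if the comb pushes a stick with more than 20 N (soft sticks get crushed) (contact force between comb and stick_1 above 20 N or contact force between comb and stick_2 above 20 N or contact force between comb and stick_3 above 20 N or contact force between comb and stick_4 above 20 N or contact force between comb and stick_5 above 20 N).
It fails at once if a stick is pressed against the tray with more than 15 N (keeper or tool forced down on it) (contact force between any of stick_1, stick_2, stick_3, stick_4, stick_5 and tray above 15 N).
It fails at once if the comb is leaned on the tray with more than 35 N (contact force between comb and tray above 35 N).
It fails at once if the gripper's fingers touch a stick (contact force between the fingers and stick_1 above 0.5 N or contact force between the fingers and stick_2 above 0.5 N or contact force between the fingers and stick_3 above 0.5 N or contact force between the fingers and stick_4 above 0.5 N or contact force between the fingers and stick_5 above 0.5 N).
It fails at once if a bystander is moved by more than 15 mm (distance of any of glue_gun, tape_roll, tag_stack, clay_pot from where it was at the start of the episode above 0.015 m).
It also fails if it takes over 72 s, if anything falls off the work surface, if the arm or the gripper's body presses on something with over 40 N, if the wrist force passes 120 N, or if a joint passes its speed limit or range.

## Robot

A 6-joint arm with a two-finger parallel gripper is mounted at the origin on a cart in front of the work surface, level with it; the furniture and walls round the work are solid. World frame = base frame: x ahead of the robot, y to its left, z up, the work surface at z = 0. Lengths are in m, angles in rad, forces in N, time in s.
With the tool pointing down it reaches from about 0.375 to 0.925 m from the base axis. Payload 5.7 kg.
Tool frame: the origin (TCP) lies between the finger pads; the fingertips stand 14 mm ahead of it and the grasp point (between the pads) lies 5 mm behind it; y points along the fingers, x is the direction in which the jaws open and shut, and the axes are right-handed (so a half turn about y gives the same grasp; the last joint's range is limited). The gripper opens to 88 mm and grips with 3 to 60 N. Pads are 20 mm wide; open, the fingers measure 115 mm over their backs; the gripper's body (75 mm by 178 mm) begins 61 mm behind the grasp point.
Start: joints at [1.137, 0.359, 1.51, -0, 1.272, -0.115], TCP at [0.188, 0.57, 0.237] pointing down, gripper open.
Joint ranges: [-2.97, 2.97], [-1.01, 2.36], [0.21, 2.38], [-0.96, 4.11], [0.2, 2.71], [-2.98, 2.98]. Speed limits (rad/s): [2.39, 2.39, 3.14, 3.14, 3.14, 3.14].

## Interface

Orientations are given as a unit quaternion [x, y, z, w].
In Python, from workcell import reach, line_to, set_joints, ungrasp, clamp, wait, inverse_kinematics, observe, grab_frame, IKError, finish_job, find_in, tip_of gives the robot as it stands. Calls block until the motion is done:
- reach(position, orientation): joint-space move of the TCP to a pose.
- line_to(position, rate=0.15, attitude=None, until_force=None): straight line of the TCP; attitude=None keeps the orientation; rate is the mean speed in m/s. With until_force (N) it stops when the force on the tool has changed by that much, and returns True; else False.
- set_joints(angles): joint-space move.
- ungrasp() and clamp(squeeze=None): open the fingers fully, or close them until they stop; squeeze is the grip in N (None keeps the last).
- wait(seconds).
- inverse_kinematics(position, orientation): joint angles nearest the present ones, or None.
- observe(): the state.
- grab_frame(name): name is "scene" or "top"; returns a dict with "img" (420x560x3 uint8, blue, green, red), "intrinsics" (3x3 intrinsics, pixels), "D" ([k1, k2, p1, p2, k3] as OpenCV has them; the pictures are not rectified), "eye" and "attitude" of the camera in the world. Camera axes: x right, y down, z forward; pixel columns grow to the right and rows downward; lengths in m; the calibration is good to about 2 mm. A picture is of the moment at which its call begins. There is no depth.
A pose or a line that the arm cannot do raises IKError and nothing moves.
- finish_job(): hands the job in, once; it reports no verdict.
Trained networks look in a picture, given as the dict that the camera call returned (one of the last four; its "shot" number tells which), for a name from the list of things; names that differ only in an ending like _2 or _b are one class to them, and where a whole thing is asked for, a point or a joint stands for the part that bears it (a point fixed in the world has none). Each returns a list of dicts, best first, with "confidence" (0 to 1); they miss things now and then, are a little off and sometimes report something else, mostly with a low value. They report only what shows in the picture. A call takes as long as a camera call.
- find_in(picture, name): "centre" ([x, y, z] in m, in the coordinates of the camera as it stood for that picture, good to about 4 mm: the middle of the surface that is visible of it).
- tip_of(picture, name): "centre" ([x, y, z] in m, in the coordinates of the camera as it stood for that picture, good to about 4 mm: a listed point, or the origin of a listed thing).
The state is a dict: "time_s": time; "joints": joint angles; "dq": joint speeds; "joint_torque": joint torques, N m; "position": TCP position; "tool_rot": TCP orientation; "ft_force": force on the tool from outside, world axes, zero at the start; "moment": the same for the moment, N m; "width": finger opening in m.
Only numpy, scipy, OpenCV 4.12 (cv2) and the standard library are available. Lean on these libraries where they do the work, as an engineer would, in place of code of your own. Each camera call takes 0.05 s, during which the arm holds its last target. There are 200 camera calls.

## Working session

There is one attempt and no reset: what is moved stays moved. The work goes in short steps, each a Python script; the robot and the scene stay as the last script left them, time stands still between calls to the robot, and variables do not carry over. Pictures are saved under pics/ and viewed, about 8 in all and at most 12, crops included, and the job is handed in when it is done.

```bash
ls; mkdir -p pics; cat > h.py <<'E'
import numpy as np, cv2
from scipy.spatial.transform import Rotation as R
from workcell import *
def cam(f):
    a=np.array(f["attitude"],float)
    Rm=R.from_quat(a).as_matrix() if a.size==4 else a.reshape(3,3)
    return Rm,np.array(f["eye"],float)
def w(f,p):
    Rm,e=cam(f); return Rm@np.array(p)+e
def pix2w(f,uv,z):
    uv=np.array(uv,float).reshape(-1,1,2)
    n=cv2.undistortPoints(uv,np.array(f["intrinsics"]),np.array(f["D"]))[:,0]
    Rm,e=cam(f); d=np.c_[n,np.ones(len(n))]@Rm.T
    return e+d*((z-e[2])/d[:,2])[:,None]
def w2pix(f,P):
    Rm,e=cam(f); P=np.array(P,float).reshape(-1,3)
    return cv2.projectPoints((P-e)@Rm,np.zeros(3),np.zeros(3),np.array(f["intrinsics"]),np.array(f["D"]))[0][:,0]
E
python3 - <<'E'
from h import *
np.set_printoptions(precision=4,suppress=True)
for c in("top","scene"):
    f=grab_frame(c); cv2.imwrite(f"pics/{c}0.png",f["img"]); print(c,f["eye"],f["attitude"])
    for n in["tray","throat","mouth","stand","comb","keeper","stick_1","glue_gun","tape_roll","tag_stack","clay_pot"]:
        for g,k in((tip_of,"tip"),(find_in,"find")):
            try:
                for d in g(f,n)[:6 if "stick" in n else 1]: print(n,k,round(d["confidence"],2),w(f,d["centre"]))
            except Exception as e: print(n,k,e)
print(observe())
E
```

```text
pics
top [ 0.4655 -0.0452  1.0935] [ 0.7166 -0.6964  0.0288 -0.0274]
tray tip 0.94 [ 0.5742  0.0232 -0.0019]
tray find 0.73 [0.5698 0.0326 0.0136]
throat tip 0.71 [ 0.588  -0.0827  0.0184]
throat find 0.6 [0.5703 0.0393 0.0166]
mouth tip 0.95 [0.554  0.2211 0.021 ]
mouth find 0.74 [0.5673 0.0386 0.0194]
stand tip 0.81 [ 0.4404  0.3513 -0.0042]
stand find 0.65 [0.439  0.3365 0.0064]
comb tip 0.81 [0.445  0.3496 0.0028]
comb find 0.61 [0.4436 0.3424 0.058 ]
keeper tip it knows: clay_pot, comb, glue_gun, mouth, stand, stick, tag_stack, tape_roll, throat, tray
keeper find 0.92 [ 0.5924 -0.1012  0.1181]
stick_1 tip 0.74 [0.5728 0.0311 0.02  ]
stick_1 tip 0.72 [0.5565 0.1759 0.0149]
stick_1 tip 0.58 [0.5667 0.1372 0.0168]
stick_1 tip 0.42 [0.5704 0.0987 0.0154]
stick_1 find 0.71 [0.5542 0.1751 0.0263]
stick_1 find 0.53 [0.57   0.0308 0.0318]
stick_1 find 0.5 [0.5645 0.1361 0.0277]
stick_1 find 0.44 [0.5755 0.0701 0.0253]
stick_1 find 0.42 [0.5671 0.0993 0.0295]
glue_gun tip 0.97 [ 0.8008 -0.0386  0.0041]
glue_gun find 0.87 [ 0.7985 -0.0082  0.031 ]
tape_roll tip 0.74 [ 0.4116 -0.2978 -0.00
[... 599 characters left out ...]
471]
keeper tip it knows: clay_pot, comb, glue_gun, mouth, stand, stick, tag_stack, tape_roll, throat, tray
keeper find 0.36 [0.6422 0.2197 0.0237]
tape_roll find 0.69 [0.4721 0.3779 0.0131]
tag_stack tip 0.23 [0.5558 0.2182 0.023 ]
{'time_s': 2.2, 'joints': array([ 1.1369,  0.3588,  1.5104, -0.    ,  1.2725, -0.1151]), 'dq': array([ 0.0007, -0.0008,  0.0007,  0.    , -0.0006,  0.0002]), 'joint_torque': array([ -0.0005, -51.5326, -27.112 ,   0.0677,   0.0245,  -0.    ]), 'position': array([0.1881, 0.5697, 0.2366]), 'tool_rot': array([ 0.573 ,  0.4143, -0.4143, -0.573 ]), 'ft_force': array([-0.0967, -0.0526,  0.4433]), 'moment': array([-0.0684, -0.0106, -0.0649]), 'width': 0.0877168887992904}
```

```bash
python3 - <<'E'
import cv2
for c in("top","scene"):
    i=cv2.imread(f"pics/{c}0.png"); cv2.imwrite(f"pics/{c}0b.png",cv2.resize(i,(800,600),interpolation=cv2.INTER_CUBIC))
E
```

```text
(no output)
```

View pics/top0b.png

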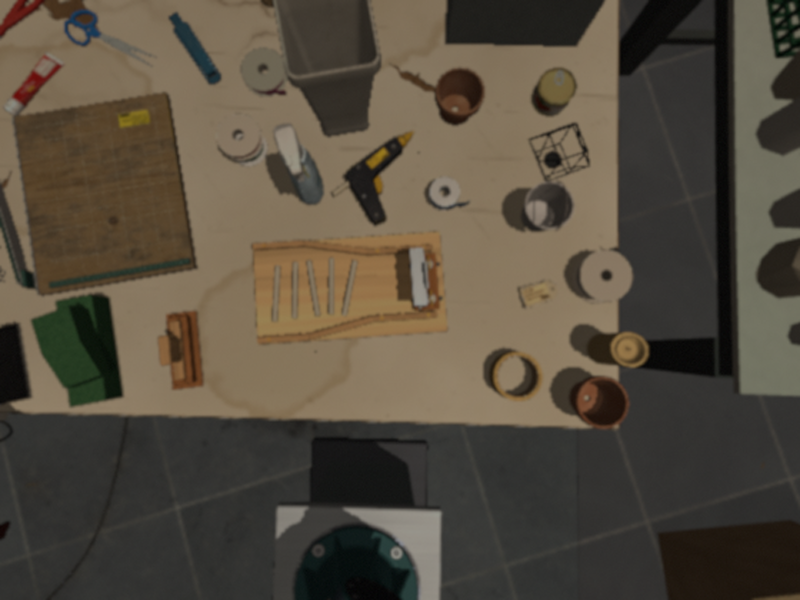

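View pics/scene0b.png

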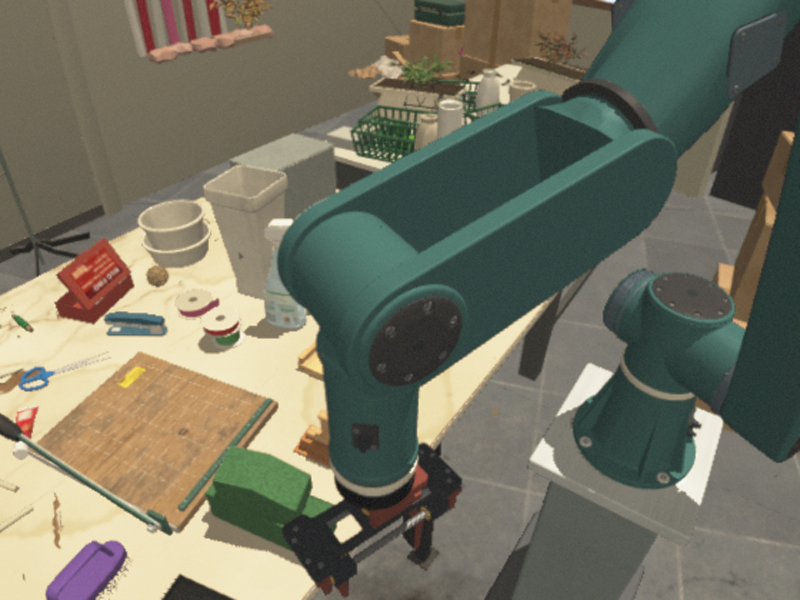

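The top view shows the tray at about (350,288) with the sticks at x 275–355, the keeper standing at (418,278), the stand and comb at (185,350), and the gun at (375,175). The scene view is blocked by the arm. Next I'll overlay the model outlines on zoomed crops.

```bash
cat >> h.py <<'E'
def T(c,yaw,p):
    p=np.array(p,float).reshape(-1,3); return p@R.from_euler('z',yaw).as_matrix().T+np.r_[c,0]
def poly(c,yaw,xy,z): return T(c,yaw,[(x,y,z) for x,y in xy])
RAIL=[(.06,-.162),(.06,-.035),(.086,.09),(.086,.192)]
E
cat > ov.py <<'E'
from h import *
def overlay(f,roi,s,items):
    x0,y0,x1,y1=roi
    im=cv2.resize(f["img"][y0:y1,x0:x1],None,fx=s,fy=s,interpolation=cv2.INTER_CUBIC)
    for P,col,closed in items:
        q=(w2pix(f,P)+.5-[x0,y0])*s
        cv2.polylines(im,[np.int32(q)],closed,col,1)
    return im
E
python3 - <<'E'
from ov import *
f=grab_frame("top")
# fit yaw by network averages
ms=[];th=[];st=[];cb=[];tr=[]
for k in range(5):
    f=grab_frame("top")
    for n,l in(("mouth",ms),("throat",th),("stand",st),("comb",cb),("tray",tr)):
        d=tip_of(f,n)
        if d: l.append(w(f,d[0]["centre"]))
m,t,s,c,r=[np.median(l,0) for l in(ms,th,st,cb,tr)]
print(m,t,s,c,r)
ta=(.575,.027);ya=.105
g=(0,255,0)
it=[(poly(ta,ya,[(-.1,-.182),(.1,-.182),(.1,.192),(-.1,.192)],.018),g,True)]
for sx in(1,-1): it.append((poly(ta,ya,[(sx*x,y) for x,y in RAIL],.034),(255,0,0),False))
cv2.imwrite("pics/tray1.png",overlay(f,(170,155,320,245),5.3,it))
sc=s[:2]; ys=.1
it=[(poly(sc,ys,[(-.065,-.0195),(.065,-.0195),(.065,.0195),(-.065,.0195)],.031),g,True),
 (poly(sc,ys,[(-.075,-.03),(.075,-.03),(.075,.03),(-.075,.03)],0),(255,0,0),True),
 (poly(sc,ys,[(-.023,-.01),(.023,-.01),(.023,.01),(-.023,.01)],.105),(0,0,255),True)]
cv2.imwrite("pics/stand1.png",overlay(f,(95,205,165,280),8,it))
E
```

```text
[0.55550949 0.21848021 0.01848798] [ 0.58712502 -0.0815979   0.01792578] [ 0.43995443  0.34849464 -0.00260713] [0.44463417 0.3507395  0.00454402] [ 0.57799912  0.02582493 -0.00131472]
```

View pics/tray1.png

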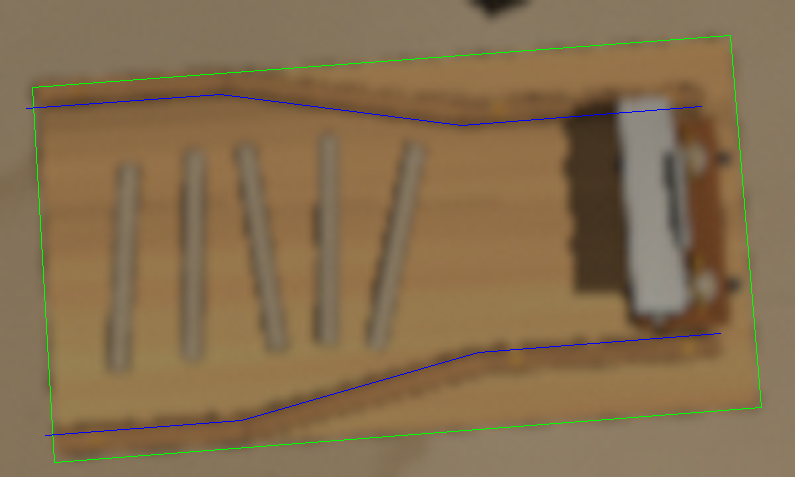

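View pics/stand1.png

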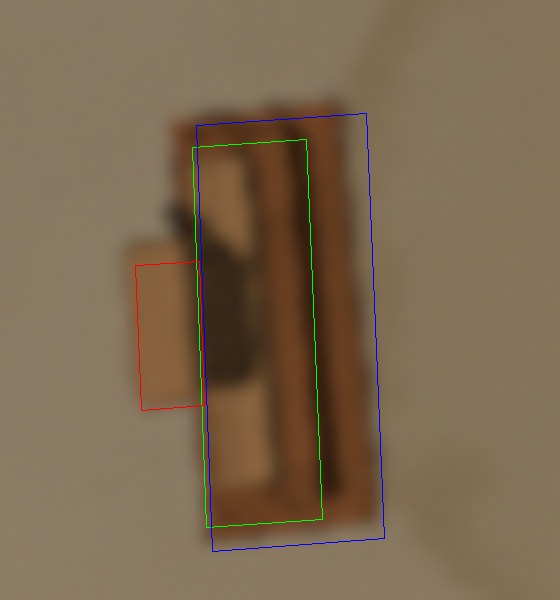

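The tray outline is about right, though the rails sit some 4 mm off. The stand overlay is off by about 8 mm, and its yaw is nearer 0.14. I'll refine both with an edge fit.

```bash
cat > fit.py <<'E'
from ov import *
from scipy.optimize import differential_evolution as DE
from scipy.ndimage import map_coordinates as MC
np.set_printoptions(precision=4,suppress=True)
im=np.mean([grab_frame("top")["img"].astype(float) for _ in range(3)],0); f=grab_frame("top")
lab=cv2.cvtColor((im).astype(np.uint8),cv2.COLOR_BGR2LAB).astype(float)
lab=np.stack([cv2.GaussianBlur(lab[...,i],(0,0),.8) for i in range(3)],-1)
gx=np.stack([cv2.Sobel(lab[...,i],-1,1,0) for i in range(3)],-1);gy=np.stack([cv2.Sobel(lab[...,i],-1,0,1) for i in range(3)],-1)
def score(polys):
    s=0;L=0
    for P,closed in polys:
        q=w2pix(f,P)
        if closed:q=np.vstack([q,q[:1]])
        for a,b in zip(q[:-1],q[1:]):
            l=np.linalg.norm(b-a);n=max(int(l),2);pts=a+(b-a)*np.linspace(.04,.96,n)[:,None]
            nn=np.array([-(b-a)[1],(b-a)[0]])/l
            g=sum(np.abs(nn[0]*MC(gx[...,i],[pts[:,1],pts[:,0]],order=1)+nn[1]*MC(gy[...,i],[pts[:,1],pts[:,0]],order=1)) for i in range(3))
            s+=np.minimum(g,60).sum();L+=n
    return s/L
def rect(c,ya,a,b,z,y0=None):
    y0=-b if y0 is None else y0
    return poly(c,ya,[(-a,y0),(a,y0),(a,b),(-a,b)],z)
def tray(p,k=7):
    c,ya=p[:2],p[2];o=[]
    if k&1:o.append((rect(c,ya,.1,.192,.018,-.182),True))
    if k&2:
      for sx in(1,-1):
        o.append((poly(c,ya,[(sx*x,y) for x,y in RAIL],.034),False))
        o.append((poly(c,ya,[(sx*(x+.012),y) for x,y in RAIL],.034),False))
    return o
def stand(p): 
    c,ya=p[:2],p[2]
    return [(rect(c,ya,.075,.03,p[3]),True),(rect(c,ya,.065,.0195,.031),True)]
if __name__=="__main__":
    for k in(1,2,3):
        r=DE(lambda p:-score(tray(p,k)),[(.56,.592),(.01,.045),(.06,.15)],seed=1,popsize=20,maxiter=60);print("tray",k,r.x,r.fun)
        tp=r.x
    r=DE(lambda p:-score(stand(p)),[(.425,.46),(.335,.365),(.08,.2),(0,.02)],seed=1,popsize=20,maxiter=60);print("stand",r.x,r.fun);sp=r.x
    A=overlay(f,(170,155,320,245),5,[(P,(0,255,0),c) for P,c in tray(tp)])
    hd=rect(sp[:2],sp[2],.056,.01,.045);gp=rect(sp[:2],sp[2],.023,.01,.105)
    B=overlay(f,(110,205,150,280),6,[(P,(0,255,0),c) for P,c in stand(sp)]+[(hd,(255,0,0),True),(gp,(0,0,255),True)])
    A=cv2.resize(A,(560,336));C=np.zeros((450,800,3),np.uint8);C[:336,:560]=A;C[:,560:]=B;cv2.imwrite("pics/fit.png",np.clip(C*1.5,0,255))
E
python3 fit.py
```

```text
tray 1 [0.5741 0.0253 0.0967] -53.22768991081058
tray 2 [0.5785 0.0212 0.0992] -53.16825925834863
tray 3 [0.578  0.0251 0.098 ] -51.44269841987315
stand [0.4392 0.3529 0.1671 0.0003] -58.66587208310089[ WARN:0@24.176] global loadsave.cpp:1063 imwrite_ Unsupported depth image for selected encoder is fallbacked to CV_8U.
```

View pics/fit.png

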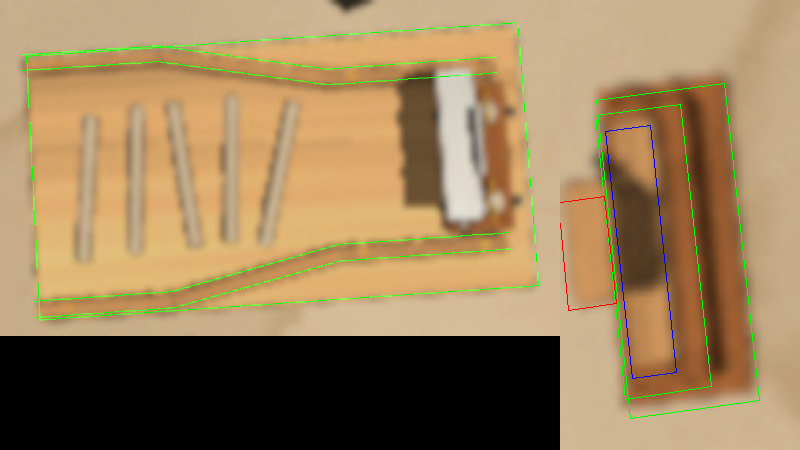

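Tray fit is good: (0.5775, 0.0245), yaw 0.098. Combining the head, grip and foot offsets with the networks puts the comb at (0.4435, 0.352), yaw about 0.146. Next: grasp and lift.

```bash
cat >> h.py <<'E'
TC=np.array([.5775,.0245]);TY=.098
CC=np.array([.4435,.352]);CY=.146
def quat(yaw,sgn=1):
    # tool y down; tool x along frame(yaw) +y*sgn
    x=sgn*np.array([-np.sin(yaw),np.cos(yaw),0]);y=np.array([0,0,-1.]);z=np.cross(x,y)
    return R.from_matrix(np.c_[x,y,z]).as_quat()
def tp(x,y,z): return T(TC,TY,[x,y,z])[0]   # tray xy, world z
def st(): 
    o=observe(); print("t",round(o["time_s"],2),"p",o["position"].round(4),"F",o["ft_force"].round(2),"w",round(o["width"],4)); return o
np.set_printoptions(precision=4,suppress=True)
E
python3 - <<'E'
from h import *
o=observe(); print(R.from_quat(o["tool_rot"]).as_matrix())
for s in(1,-1):
    for p,y in(([*CC,.14],CY),(tp(0,.18,.13),TY),(tp(0,-.06,.0825),TY),([*tp(0,-.15,.15)],TY+np.pi/2)):
        print(s,inverse_kinematics(list(p),list(quat(y,s))))
E
```

```text
[[ 0.3134 -0.0001 -0.9496]
 [ 0.9496 -0.0001  0.3134]
 [-0.0001 -1.      0.    ]]
1 [ 0.5489  0.4158  1.692  -0.      1.0339 -1.1679]
1 [ 0.2329  0.4647  1.6344 -0.      1.0425 -1.4359]
1 [-0.1785  0.5128  1.6987 -0.      0.9301 -1.8472]
1 [-0.3218  0.453   1.5944 -0.      1.0942  2.7218]
-1 [ 0.5489  0.4158  1.692  -0.      1.0339  1.9737]
-1 [ 0.2329  0.4647  1.6344 -0.      1.0425  1.7057]
-1 [-0.1785  0.5128  1.6987 -0.      0.9301  1.2943]
-1 [-0.3218  0.453   1.5944 -0.      1.0942 -0.4198]
```

```bash
python3 - <<'E'
from h import *
q=list(quat(CY,1))
reach([*CC,.15],q)
line_to([*CC,.071],rate=.1,until_force=8); st()
clamp(60); wait(.3); o=st(); 
f=grab_frame("top"); cv2.imwrite("pics/g.png",f["img"])
print(line_to([*CC,.14],rate=.08)); st()
for n in("top","scene"):
    f=grab_frame(n)
    for d in tip_of(f,"comb")[:1]: print(n,d["confidence"],w(f,d["centre"]))
    cv2.imwrite(f"pics/lift_{n}.png",f["img"])
a=cv2.imread("pics/lift_top.png")[180:300,80:240];b=cv2.imread("pics/lift_scene.png")[200:420,150:440]
cv2.imwrite("pics/lift.png",np.hstack([cv2.resize(a,(400,300)),cv2.resize(b,(396,300))]))
E
```

```text
t 6.2 p [0.4438 0.3523 0.0714] F [-0.68 -0.89  0.53] w 0.0878
t 7.55 p [0.4436 0.352  0.071 ] F [-0.01  0.76  0.23] w 0.0196
False
t 8.62 p [0.4431 0.3518 0.1395] F [-0.56  0.83 -1.17] w 0.02
top 0.72 [0.4434 0.3503 0.0718]
scene 0.95 [0.4468 0.3463 0.0794]
```

View pics/lift.png

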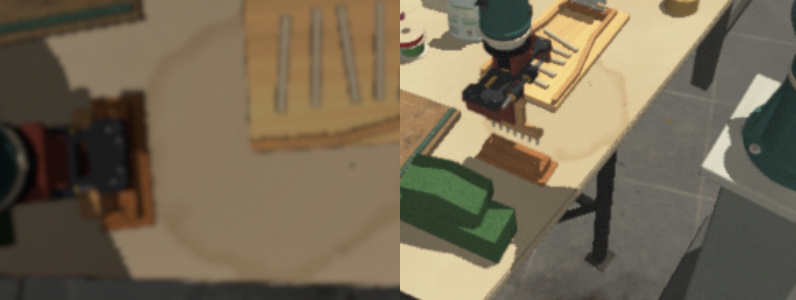

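The comb is held square and lifted (tines visible, stand left at rest). Next: lower it behind the last stick and comb.

```bash
python3 - <<'E'
from h import *
q=list(quat(TY,1))
line_to(list(tp(0,.184,.14)),rate=.15,attitude=q)
print("low",line_to(list(tp(0,.184,.084)),rate=.08,until_force=5)); st()
print("a",line_to(list(tp(0,.02,.084)),rate=.045,until_force=6)); st()
f=grab_frame("top"); cv2.imwrite("pics/c1.png",cv2.resize(f["img"][140:260,150:340],None,fx=4,fy=4,interpolation=cv2.INTER_CUBIC))
E
```

```text
low False
t 11.05 p [0.5599 0.2077 0.0842] F [-0.63  0.4  -1.48] w 0.0195
a False
t 14.84 p [0.5756 0.0445 0.084 ] F [ 0.64  0.25 -1.12] w 0.02
```

View pics/c1.png

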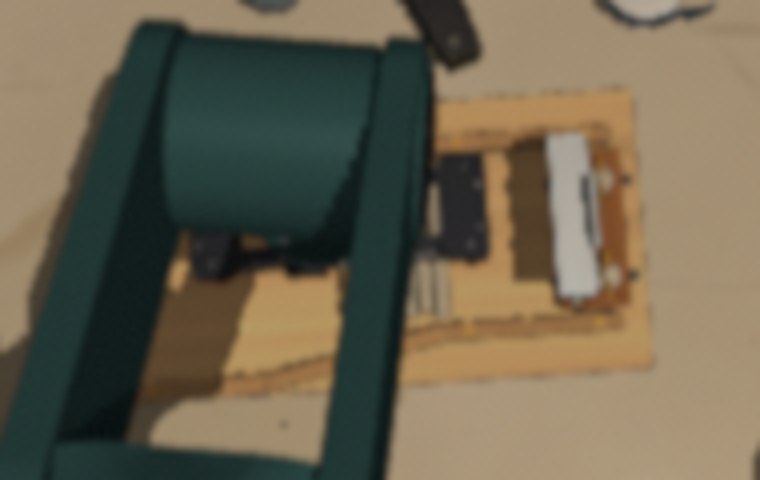

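The sticks are gathering parallel ahead of the comb (ends at about (430,290)), well clear of the rails. I'll continue slowly until they go solid.

```bash
python3 - <<'E'
from h import *
def ty(): return (R.from_euler('z',-TY).as_matrix()@(observe()["position"]-[*TC,0]))[:2]
print("b",line_to(list(tp(0,-.03,.084)),rate=.03,until_force=5)); st(); print(ty())
print("c",line_to(list(tp(0,-.075,.084)),rate=.012,until_force=5)); st(); print(ty())
E
```

```text
b False
t 16.71 p [ 0.5804 -0.0053  0.084 ] F [-0.46 -0.12 -0.84] w 0.0196
[-0.     -0.0299]
c True
t 18.88 p [ 0.5824 -0.0316  0.0835] F [-0.33  1.3  -1.19] w 0.0196
[-0.0006 -0.0563]
```

```bash
python3 - <<'E'
from h import *
def ty(): return (R.from_euler('z',-TY).as_matrix()@(observe()["position"]-[*TC,0]))[:2]
line_to(list(tp(0,-.0535,.084)),rate=.02)
wait(.2);st()
print("d",line_to(list(tp(0,-.068,.084)),rate=.01,until_force=6)); st(); print(ty())
wait(.3);st();print(ty())
line_to(list(tp(0,-.04,.084)),rate=.04)
line_to(list(tp(0,-.04,.15)),rate=.1)
line_to(list(tp(0,.13,.16)),rate=.2)
f=grab_frame("top"); cv2.imwrite("pics/c2.png",cv2.resize(f["img"][140:260,170:330],None,fx=5,fy=5,interpolation=cv2.INTER_CUBIC)); st()
np.save("pics/c2.npy",f["img"])
E
```

```text
t 19.38 p [ 0.5826 -0.0287  0.0839] F [-0.86 -0.24 -2.55] w 0.0197
d True
t 20.03 p [ 0.5825 -0.0318  0.0835] F [-0.56  0.57 -1.37] w 0.0196
[-0.0005 -0.0565]
t 20.33 p [ 0.5818 -0.0316  0.0829] F [-0.04  0.04 -1.39] w 0.0196
[-0.0012 -0.0562]
t 22.75 p [0.5648 0.1529 0.1598] F [-0.6   0.4  -1.02] w 0.0193
```

View pics/c2.png

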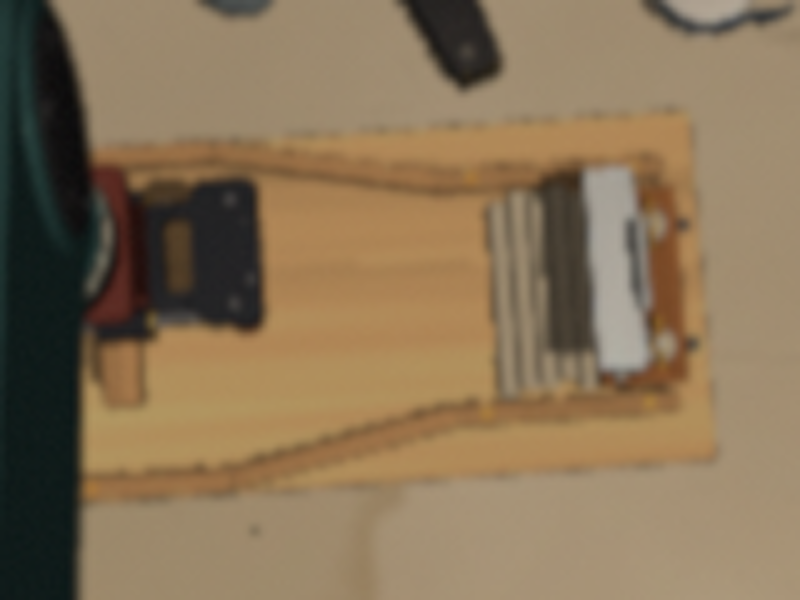

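The row is solid: five parallel sticks at x 490–600, the front edge straight, and a second press stopped at the same place. That puts the stop face at about tray y -0.116. Next: return the comb.

```bash
python3 - <<'E'
from h import *
q=list(quat(CY,1))
line_to([*CC,.15],rate=.2,attitude=q)
line_to([*CC,.105],rate=.1)
wait(.2);st()
print("seat",line_to([*CC,.0705],rate=.03,until_force=6)); o=st()
np.set_printoptions(precision=4,suppress=True)
if o["position"][2]<.074:
    ungrasp(); wait(.2); line_to([*CC,.16],rate=.12); st()
    reach([.5,.0,.24],list(quat(TY-np.pi/2,1)))
    st()
    f=grab_frame("top")
    for n in("comb","stand"):
        for d in tip_of(f,n)[:1]: print(n,d["confidence"],w(f,d["centre"]))
    a=cv2.resize(f["img"][205:280,95:165],None,fx=5.6,fy=5.6,interpolation=cv2.INTER_CUBIC)
    f=grab_frame("scene"); 
    for d in tip_of(f,"comb")[:1]: print(n,d["confidence"],w(f,d["centre"]))
    c=w2pix(f,[*CC,.05])[0].astype(int);print(c)
    y0=max(c[1]-60,0);x0=max(c[0]-60,0)
    b=cv2.resize(f["img"][y0:y0+120,x0:x0+120],(400,420))
    cv2.imwrite("pics/back.png",np.hstack([a[:420],b]))
E
```

```text
t 24.87 p [0.4441 0.3523 0.1058] F [ 0.23  0.69 -0.21] w 0.0196
seat True
t 25.93 p [0.4433 0.3519 0.071 ] F [-1.04 -0.59  5.02] w 0.0197
t 28.17 p [0.443  0.3517 0.1594] F [ 0.36 -0.41  0.36] w 0.0877
t 29.53 p [0.4998 0.0007 0.2395] F [-0.24  0.24 -0.16] w 0.0879
comb 0.64 [0.4436 0.3515 0.003 ]
stand 0.96 [ 0.4414  0.3514 -0.0026]
stand 0.56 [0.4435 0.349  0.0075]
[234 305]
```

View pics/back.png

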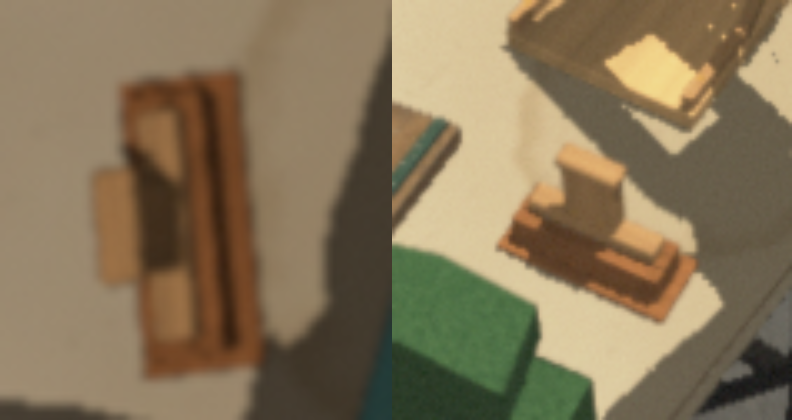

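The comb is back in its slot, upright. Next: close the fingers and sweep the keeper over from behind.

```bash
cat > keep.py <<'E'
from h import *
q=list(quat(TY-np.pi/2,1))
HY,HZ,r,t=-.126,.044,.062,.004
def tcp(th,r=r,dz=0):
    y=HY+r*np.cos(th)-t*np.sin(th); z=HZ+r*np.sin(th)+t*np.cos(th)
    return list(tp(0,y-.010,z+.014+dz))
E
python3 - <<'E'
from keep import *
clamp(20)
reach(list(tp(0,-.185,.20)),q)
p=tcp(2.15); print(line_to(p,rate=.12,until_force=6)); wait(.2); st()
for th in np.arange(2.0,.29,-.15):
    s=line_to(tcp(th),rate=.06,until_force=5)
    if s: print("stop",th); st(); break
st()
f=grab_frame("top")
a=cv2.resize(f["img"][140:260,200:330],(400,369))
f=grab_frame("scene");c=w2pix(f,tp(0,-.07,.05))[0].astype(int);print(c)
y0=max(c[1]-55,0);x0=max(c[0]-60,0)
b=cv2.resize(f["img"][y0:y0+110,x0:x0+120],(400,369)); cv2.imwrite("pics/k1.png",np.hstack([a,b]))
E
```

```text
False
t 33.03 p [ 0.595  -0.1483  0.1086] F [-0.26  0.24 -0.28] w 0.0005
t 36.73 p [ 0.5848 -0.054   0.0825] F [-0.1  -1.11  0.16] w 0.0004
[278 210]
```

View pics/k1.png

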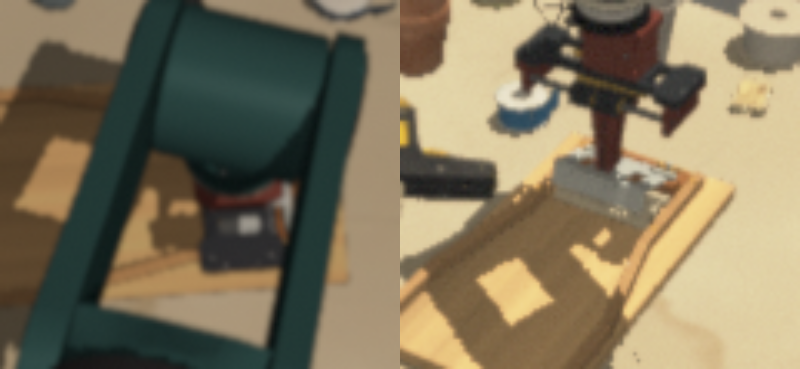

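The flap is folded most of the way, with the fingers on its back (right view, (610,160)). Next: finish gently.

```bash
python3 - <<'E'
from keep import *
for th in (.22,.14,.07):
    s=line_to(tcp(th),rate=.03,until_force=5); print(th,s); st()
    if s: break
s=line_to(tcp(0,dz=-.006),rate=.012,until_force=4.5); print("press",s); o=st()
print("tip z",o["position"][2]-.014)
E
```

```text
0.22 False
t 37.25 p [ 0.5848 -0.0514  0.0752] F [-0.17 -0.72 -0.24] w 0.0007
0.14 False
t 37.57 p [ 0.5847 -0.0502  0.0704] F [ 0.81  0.01 -0.46] w 0.0003
0.07 False
t 37.86 p [ 0.5845 -0.0495  0.066 ] F [ 0.3  -0.81 -1.02] w 0.0005
press True
t 38.38 p [ 0.585  -0.0494  0.0618] F [0.19 0.57 5.97] w 0.0006
tip z 0.047834056478437255
```

```bash
python3 - <<'E'
from keep import *
line_to(tcp(0,dz=.01),rate=.05)
line_to(tcp(0,r=.081,dz=.01),rate=.05); wait(.2); st()
s=line_to(tcp(0,r=.081,dz=-.008),rate=.012,until_force=6); print("tab",s); o=st(); print("tip z",o["position"][2]-.014)
line_to(tcp(0,r=.081,dz=.06),rate=.1)
reach([.45,-.02,.3],q)   # clear
reach([.35,.35,.3],q); wait(.2); st()
f=grab_frame("top"); np.save("pics/t.npy",f["img"])
tabs=[w2pix(f,tp(0,HY+.085,z)) for z in(.049,)]
a=cv2.resize(f["img"][150:250,220:330],(440,400),interpolation=cv2.INTER_CUBIC)
g=grab_frame("scene");c=w2pix(g,tp(0,-.07,.05))[0].astype(int)
y0=max(c[1]-40,0);x0=max(c[0]-40,0)
b=cv2.resize(g["img"][y0:y0+80,x0:x0+72],(360,400),interpolation=cv2.INTER_CUBIC)
cv2.imwrite("pics/k2.png",np.hstack([a,b]))
for n in("comb","stand"):
    for d in tip_of(f,n)[:1]: print(n,d["confidence"],w(f,d["centre"]))
E
```

```text
t 39.48 p [ 0.583  -0.0304  0.072 ] F [ 0.34 -0.25  0.26] w 0.0001
tab True
t 40.39 p [ 0.5829 -0.0302  0.0618] F [-1.    0.28  5.74] w 0.0002
tip z 0.04778674479934933
t 43.67 p [0.3507 0.3493 0.3   ] F [-0.5   0.97  0.13] w 0.0004
comb 0.83 [0.4473 0.3496 0.0017]
stand 0.93 [ 0.438   0.3499 -0.0042]
```

View pics/k2.png

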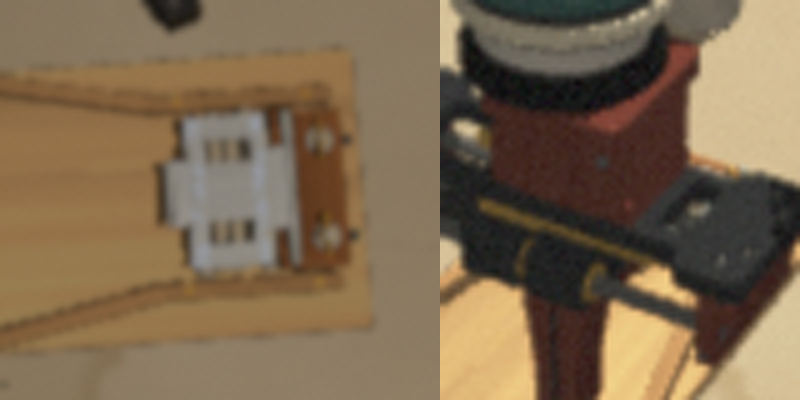

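The keeper is flat over the row. The fingers met it at 47.8 mm at both r = 62 mm and r = 81 mm, so it is level and at its shut height (49 mm nominal). Nothing is being touched, so I'm handing in.

```bash
python3 -c "
from h import *
print(finish_job()); st()"
```

```text
the job is handed in; nothing more can be done
None
the job is handed in; nothing more can be done
```

I combed the five sticks into a row against the stop, put the comb back in its stand, folded the keeper shut and handed the job in. My last clock reading before that was 43.7 s, against the 72 s limit. `finish_job` gives no verdict, so these are my own checks:

- **Row:** two presses, set to stop at 5 and 6 N, ended within 0.2 mm of each other, which puts the stop face at about tray y -116 mm. The picture taken with the keeper still open shows five parallel sticks packed together. I could not see them again once it was shut.
- **Keeper:** the fingers met it at 47.8 mm above the table at both the flap and the thumb tab, so it is level. That is about 1 mm under the nominal 49 mm, which I put down to calibration. The last top view shows it lying flat over the row, but its lip behind the fifth stick was not directly visible.
- **Comb:** it stands seated and upright in both pictures taken after I released it. In the last frame the networks put the comb and stand origins about 9 mm apart along the slot. In the frame just after release it was 2 mm. I trusted the earlier frame and the depth at which it seated, 71 mm at the tool, the same as when I took it.
- **Bystanders:** the arm kept clear of the gun, tape, tags and pot and nothing registered on the force sensor, but I did not re-measure where they lie.

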